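# Put the two-part lid on the sugar tin and bring away its outer cap alone

## Robot

A 6-joint arm with a two-finger parallel gripper is mounted at the origin on a cart in front of the work surface, level with it; the furniture and walls round the work are solid. World frame = base frame: x ahead of the robot, y to its left, z up, the work surface at z = 0. Lengths are in m, angles in rad, forces in N, time in s.
With the tool pointing down it reaches from about 0.325 to 0.85 m from the base axis. Payload 15.5 kg.
Tool frame: the origin (TCP) lies midway between the tips of the shut fingers; the grasp point (between the pads) lies 19 mm behind it; z points along the fingers, y is the direction in which the jaws open and shut (so a half turn about z gives the same grasp; the last joint's range is limited). The gripper opens to 91 mm and grips with 3 to 60 N. Pads are 32 mm wide; open, the fingers measure 118 mm over their backs; the gripper's body (76 mm by 178 mm) begins 60 mm behind the grasp point.
Start: joints at [1.143, 0.494, 1.345, -0, 1.302, -0.096], TCP at [0.204, 0.591, 0.214] pointing down, gripper open.
Joint ranges: [-2.91, 2.91], [-0.82, 2.16], [0.22, 2.67], [-1.22, 4.37], [0.12, 2.79], [-3.08, 3.08]. Speed limits (rad/s): [1.89, 1.89, 2.57, 3.01, 3.01, 3.01].

## Interface

Orientations are given as a rotation vector (axis times angle).
In Python, from plant import robot, viewer, get_time_s, get_q, get_joint_vel, get_effort, get_eef_pos, get_orientation, get_wrist_force, get_ft_torque, get_grip_width gives the robot as it stands. Calls block until the motion is done:
- robot.movep(position, orientation): joint-space move of the TCP to a pose.
- robot.movel(position, attitude=None, v=0.15, f_stop=None): straight line of the TCP; attitude=None keeps the orientation; v is the mean speed in m/s. With f_stop (N) it stops when the force on the tool has changed by that much, and returns True; else False.
- robot.goto_joints(angles): joint-space move.
- robot.grip(opening, strength=None): finger opening in m; strength is the grip in N (None keeps the last); returns when the fingers have stopped.
- robot.wait(seconds).
- robot.inverse_kinematics(position, orientation): joint angles nearest the present ones, or None.
- viewer.grab_frame(name): name is "scene" or "top" or "wrist"; returns a dict with "color" (420x560x3 uint8, red, green, blue), "depth" (420x560 float32, m along the optical axis (not along the pixel's ray), 0 where there is no reading), "camera_matrix" (3x3 intrinsics, pixels), "dist_coeffs" ([k1, k2, p1, p2, k3] as OpenCV has them; the pictures are not rectified), "R" (3x3) and "t" (3): a world point X has camera coordinates R X + t. Camera axes: x right, y down, z forward; pixel columns grow to the right and rows downward; lengths in m; the calibration is good to about 2 mm. A picture is of the moment at which its call begins.
A pose or a line that the arm cannot do raises robot.IKError and nothing moves.
- robot.finish_job(): hands the job in, once; it reports no verdict.
Readings, each from a call of its own:
- get_time_s(): time.
- get_q(): joint angles.
- get_joint_vel(): joint speeds.
- get_effort(): joint torques, N m.
- get_eef_pos(): TCP position.
- get_orientation(): TCP orientation.
- get_wrist_force(): force on the tool from outside, world axes, zero at the start.
- get_ft_torque(): the same for the moment, N m.
- get_grip_width(): finger opening in m.
Only numpy, scipy, OpenCV 4.12 (cv2) and the standard library are available. Lean on these libraries where they do the work, as an engineer would, in place of code of your own. Each camera call takes 0.05 s, during which the arm holds its last target. There are 200 camera calls.

## Task

The sugar tin stands open: lift its two-part lid by the bar grip out of the wooden crate, both parts coupled together, and lower it onto the tin with the bar in line with the two notches in the tin's neck, until the inner lid has dropped home and the cap rests fully down on the tin's shoulder. With the cap right down, turn the cap about 60 degrees anticlockwise as seen from above to uncouple it, then lift the outer cap off alone, leaving the inner lid seated in the tin to keep the sugar dry. Finish while still holding the cap up, well clear above the tin, so that I can take it and renew its seal; leave the tin standing where it is and the other things on the table undisturbed.

Things in the scene. Friction and masses are not known exactly. Their poses are not given: they have to be found in the camera images.
- tin: Open round metal sugar tin, white sugar lumps inside, loose, 0.8 kg, 92 mm across and high. Origin: centre of underside, z up. Body up to a flat shoulder at z = 80 mm, then a neck 80 mm across (74 inside) to the rim at z = 92. The rim has two notches, 16 mm wide, 6 mm deep, opposite each other on the tin's own +x and -x axis (a half turn looks the same).
- outer_cap: Outer cap of the two-part lid: round metal cap, 92 mm across, 37.5 mm high, skirt 2.5 mm thick, 120 g, with a bar grip along its x on top. Origin: centre of the skirt's lower edge, z up. It starts in the crate over the inner lid, coupled to it, origins together, x axes parallel within 2 degrees. Fully down on the tin its origin is 80 mm above the tin's.
- bar_grip (a point): Middle of the cap's wooden bar grip, 51.5 mm above the cap's origin. The bar is 56 mm long (along the cap's x), 14 mm wide (y) and 20 mm high (41.5 to 61.5 mm above the cap's origin), on a narrower metal foot.
- inner_lid: White inner lid, 80 g, hidden under the cap. Origin: centre of the plug's underside, z up. Plug 68 mm across and 12 deep, tapered to 55 at the bottom; above it a 79 mm flange that rests on the tin's rim. Two round pins, 8 mm thick, on its +x and -x sides reach 5 mm below the flange and drop into the tin's notches. Seated: origin 80 mm above the tin's; out of line it stays 5 mm high.
- cross_bar (a point): Top of the inner lid's cross bar (46 x 8 mm, along its x, 32.5 mm above its origin), which couples it to the cap: lifted, the cap rises 5.5 mm alone, then carries the inner lid with 2 mm of sideways play. Free only when the cap is fully down (origins within 2 mm in height) and turned anticlockwise from above by 45 to 110 degrees, best 60; clockwise is stopped. Little torque needed.
- crate: Low slatted wooden crate, fixed, 180 mm (its x) by 260 mm (y), 48 mm high, walls and floor 8 mm thick, open on top. Origin: centre of its underside. The lid stands on its floor in the half towards -y; two teaspoons lie in the other half.
- spoon_a: Teaspoon in the crate, 130 mm, loose; leave it.
- spoon_b: Second teaspoon in the crate, 130 mm, loose; leave it.
- saucer: White saucer, 114 mm across, loose, at the back right of the table; leave it.
- coffee_cup: Espresso cup standing on the saucer, 52 mm high, loose; leave it.
- milk_jug: Milk jug, 104 mm high, loose, at the back left; leave it.
- tall_cup: White cup, 94 x 74 x 82 mm, loose, on the left; leave it.
- bell: Counter bell, 89 mm across, 59 mm high, loose, at the front right; leave it.
There are look-alikes about, which are no part of the job. Leave any orange or turquoise look-alike of the outer_cap alone.

How it is judged:
On the way, in this order (a step that is already met when the one before it is completed fails the run):
1. the two lids, coupled, are lifted together out of the crate (angle between the x axis of outer_cap and the x axis of inner_lid, either way round below 0.25 rad and distance between outer_cap and inner_lid below 0.012 m and height (world z) of inner_lid above 0.06 m and contact force between the fingers and outer_cap above 0.5 N), for 0.2 s.
2. the lids are lowered together: the inner lid is seated in the tin, the cap on over it, not yet turned (z of inner_lid in the frame of tin between 0.077 and 0.083 m and horizontal distance between inner_lid and tin below 0.005 m and angle between inner_lid's own z axis and vertical below 0.06 rad and angle between the x axis of outer_cap and the x axis of inner_lid, either way round below 0.25 rad and distance between outer_cap and inner_lid below 0.012 m and z of outer_cap in the frame of tin below 0.086 m), for 0.2 s.
At the end, for the whole second after the job is handed in: Fingers hold the cap (over 1 N), at rest, its edge over 140 mm above the table, touching neither tin nor inner lid; inner lid seated (origin 77 to 83 mm above the tin's, within 5 mm of its axis, tilt under 0.06 rad); tin upright (0.05 rad), on the table, within 30 mm of its start (z of inner_lid in the frame of tin between 0.077 and 0.083 m and horizontal distance between inner_lid and tin below 0.005 m and angle between inner_lid's own z axis and vertical below 0.06 rad and height (world z) of outer_cap above 0.14 m and contact force between the fingers and outer_cap above 1 N and contact force between outer_cap and inner_lid below 0.1 N and contact force between outer_cap and tin below 0.1 N and linear speed of outer_cap below 0.05 m/s and angle between tin's own z axis and vertical below 0.05 rad and height (world z) of tin below 0.004 m and distance of tin from where it was at the start of the episode below 0.03 m); the arm keeps its last pose, push and grip.
It fails at once if the inner lid is disturbed once the cap has been turned free: more than 4 mm above its seat in the tin (angle between the x axis of outer_cap and the x axis of inner_lid, either way round above 0.6 rad and z of inner_lid in the frame of tin above 0.084 m).
It fails at once if the inner lid is tipped over (angle between inner_lid's own z axis and vertical above 0.6 rad).
It fails at once if another thing on the table is pushed more than 30 mm (distance of any of spoon_a, spoon_b, saucer, coffee_cup, milk_jug, tall_cup, bell from where it was at the start of the episode above 0.03 m).
It also fails if it takes over 51 s, if anything falls off the work surface, if the arm or the gripper's body presses on something with over 40 N, if the wrist force passes 120 N, or if a joint passes its speed limit or range.

## Working session

There is one attempt and no reset: what is moved stays moved. The work goes in short steps, each a Python script; the robot and the scene stay as the last script left them, time stands still between calls to the robot, and variables do not carry over. Pictures are saved under pics/ and viewed, about 8 in all and at most 12, crops included, and the job is handed in when it is done.

```bash
ls; mkdir -p pics; cat > h.py <<'E'
import numpy as np, cv2, pickle
from plant import *
def grab(n):
    f=viewer.grab_frame(n); return f
def save(f,name,crop=None,scale=1):
    im=cv2.cvtColor(f["color"],cv2.COLOR_RGB2BGR)
    if crop: im=im[crop[1]:crop[3],crop[0]:crop[2]]
    if scale!=1: im=cv2.resize(im,None,fx=scale,fy=scale,interpolation=cv2.INTER_CUBIC)
    cv2.imwrite("pics/"+name,im)
def onplane(f,uv,z):
    uv=np.array(uv,float).reshape(-1,1,2)
    n=cv2.undistortPoints(uv,f["camera_matrix"],np.array(f["dist_coeffs"]))[:,0]
    d=np.c_[n,np.ones(len(n))]@f["R"]; c=-f["R"].T@f["t"]
    return c+d*((z-c[2])/d[:,2])[:,None]
def cloud(f):
    h,w=f["depth"].shape
    u,v=np.meshgrid(np.arange(w),np.arange(h))
    n=cv2.undistortPoints(np.stack([u,v],-1).reshape(-1,1,2).astype(float),f["camera_matrix"],np.array(f["dist_coeffs"]))[:,0]
    P=np.c_[n,np.ones(len(n))]*f["depth"].reshape(-1,1)
    return ((P-f["t"])@f["R"]).reshape(h,w,3)
E
python3 - <<'E'
from h import *
for n in("top","scene"):
    f=grab(n); save(f,n+"0.png"); pickle.dump(f,open(n+"0.pkl","wb"))
    print(n,-f["R"].T@f["t"],f["R"][2])
print(get_time_s(),get_orientation(),get_grip_width())
E
```

```text
pics
top [0.38688713 0.13589339 1.28426078] [ 0.0851665  -0.00333211 -0.99636116]
scene [-0.1945475  -0.54570335  1.16570189] [ 0.4747333   0.46843164 -0.7451175 ]
0.1 [-5.20269849e-01 -3.09791273e+00  1.68616547e-03] 0.09147849002479128
```

View pics/top0.png

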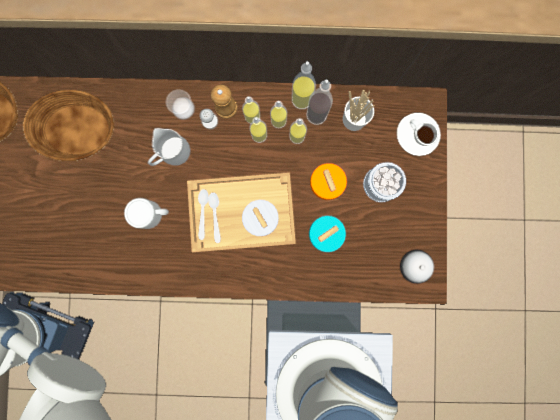

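View pics/scene0.png

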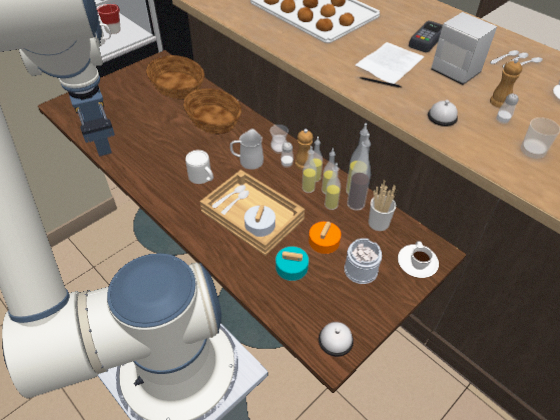

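The top view shows the lid in the crate at about (260,218) and the open tin at about (385,182). The orange and turquoise look-alikes are at (329,181) and (328,234). I'll measure roughly first, then look closer with the wrist camera.

```bash
python3 - <<'E'
from h import *
f=pickle.load(open("top0.pkl","rb"))
print(f["camera_matrix"][0,0])
print("cap",onplane(f,[260,218],.055),"tin",onplane(f,[385,182],.09),"crate",onplane(f,[[190,180],[290,175],[295,244],[192,250]],.048))
lid=onplane(f,[260,218],.055)[0]; tin=onplane(f,[385,182],.09)[0]
# wrist camera offset
w=grab("wrist"); print("wristcam",-w["R"].T@w["t"]-get_eef_pos(),w["R"],w["camera_matrix"])
from scipy.spatial.transform import Rotation as Ro
print(Ro.from_rotvec(get_orientation()).as_matrix())
for p,n in((lid,"lid"),(tin,"tin")):
    for a in np.arange(-180,181,30):
        R=Ro.from_euler("z",a,degrees=True)*Ro.from_euler("x",180,degrees=True)
        q=robot.inverse_kinematics([p[0],p[1],.3],R.as_rotvec())
        print(n,a,None if q is None else np.round(q,2))
E
```

```text
492.6361824831236
cap [[0.4361057  0.18658902 0.055     ]] tin [[ 0.53137032 -0.11760448  0.09      ]] crate [[0.527231   0.36684835 0.048     ]
 [0.54721026 0.11456926 0.048     ]
 [0.37392015 0.09737447 0.048     ]
 [0.35154475 0.35416543 0.048     ]]
wristcam [-0.0785781   0.02699473  0.17042083] [[ 3.26097417e-01  9.45335860e-01 -7.66328547e-04]
 [ 9.03590030e-01 -3.11458582e-01  2.94140459e-01]
 [ 2.77822844e-01 -9.66108906e-02 -9.55761897e-01]] [[340.21974612   0.         283.70297107]
 [  0.         340.21974612 207.7205731 ]
 [  0.           0.           1.        ]]
[[-9.45146675e-01  3.26646024e-01 -3.71040650e-04]
 [ 3.26646226e-01  9.45146303e-01 -8.41880362e-04]
 [ 7.56908264e-05 -9.16899453e-04 -9.99999577e-01]]
lid -180 [ 0.28  0.2   1.57  0.    1.38 -1.29]
lid -150 [ 0.28  0.2   1.57  0.    1.38 -1.82]
lid -120 [ 0.28  0.2   1.57  0.    1.38 -2.34]
lid -90 [ 0.28  0.2   1.57  0.    1.38 -2.86]
lid -60 [ 0.28  0.2   1.57 -0.    1.38  2.9 ]
lid -30 [ 0.28  0.2   1.57 -0.    1.38  2.37]
lid 0 [ 0.28  0.2   1.57 -0.    1.38  1.85]
lid 30 [ 0.28  0.2   1.57 -0.    1.38  1.33]
lid 60 [ 0.28  0.2   1.57 -0.    1.38  0.8 ]
lid 90 [ 0.28  0.2   1.57 -0.    1.38  0.28]
lid 120 [ 0.28  0.2   1.57 -0.    1.38 -0.25]
lid 150 [ 0.28  0.2   1.57  0.    1.38 -0.77]
lid 180 [ 0.28  0.2   1.57  0.    1.38 -1.29]
tin -180 [-0.33  0.3   1.42  0.    1.42 -1.9 ]
tin -150 [-0.33  0.3   1.42  0.    1.42 -2.42]
tin -120 [-0.33  0.3   1.42 -0.    1.42 -2.95]
tin -90 [-0.33  0.3   1.42 -0.    1.42  2.81]
tin -60 [-0.33  0.3   1.42 -0.    1.42  2.29]
tin -30 [-0.33  0.3   1.42 -0.    1.42  1.77]
tin 0 [-0.33  0.3   1.42 -0.    1.42  1.24]
tin 30 [-0.33  0.3   1.42 -0.    1.42  0.72]
tin 60 [-0.33  0.3   1.42 -0.    1.42  0.2 ]
tin 90 [-0.33  0.3   1.42  0.    1.42 -0.33]
tin 120 [-0.33  0.3   1.42  0.    1.42 -0.85]
tin 150 [-0.33  0.3   1.42  0.    1.42 -1.37]
tin 180 [-0.33  0.3   1.42  0.    1.42 -1.9 ]
```

```bash
cat >> h.py <<'E'
from scipy.spatial.transform import Rotation as Ro
def att(a): return (Ro.from_euler("z",a,degrees=True)*Ro.from_euler("x",180,degrees=True)).as_rotvec()
E
python3 - <<'E'
from h import *
from scipy.spatial.transform import Rotation as Ro
robot.movep([.436,.187,.25],att(35)); robot.wait(.2); print(get_time_s())
f=grab("wrist"); pickle.dump(f,open("wlid.pkl","wb")); a=f
robot.movep([.531,-.118,.27],att(35)); robot.wait(.2);print(get_time_s())
f=grab("wrist"); pickle.dump(f,open("wtin.pkl","wb"))
b=dict(color=np.hstack([a["color"][:,80:480],f["color"][:,80:480]])); save(b,"w1.png")
E
```

```text
2.0583
3.525
```

View pics/w1.png

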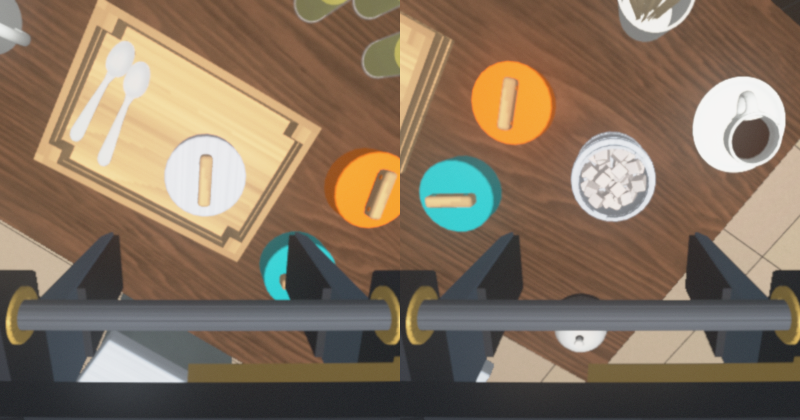

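The left half shows the lid with its bar upright at full-frame (285,180). The right half shows the tin at about (293,180), but its notches aren't resolved, so I'll go closer and measure the lid in the meantime.

```bash
python3 - <<'E'
from h import *
f=pickle.load(open("wlid.pkl","rb")); C=cloud(f)
hsv=cv2.cvtColor(f["color"],cv2.COLOR_RGB2HSV)
z=C[...,2]; d=np.hypot(C[...,0]-.436,C[...,1]-.187)
m=(z>.061)&(d<.04)&(f["depth"]>0)
P=C[m]; print("bar pts",len(P),P.mean(0),np.percentile(z[m],[5,50,95]))
mc=((hsv[...,1]>60)&(d<.035)).astype(np.uint8)
n,l,s,c=cv2.connectedComponentsWithStats(mc); i=1+np.argmax(s[1:,4]); print(s[i])
ys,xs=np.where(l==i); Q=onplane(f,np.c_[xs,ys],.0695)[:,:2].astype(np.float32)
Pt=P[P[:,2]>.064][:,:2].astype(np.float32)
for q in(Q,Pt):
    r=cv2.minAreaRect(q); e=cv2.PCACompute2(q,mean=None)[1][0]
    print(r,np.degrees(np.arctan2(e[1],e[0])))
# cap top disc: z 0.04..0.05
m2=(z>.036)&(z<.056)&(d<.055)&(hsv[...,1]<60); print("cap top",np.median(z[m2]))
cm=m2.astype(np.uint8)|mc
cs=max(cv2.findContours(cm,cv2.RETR_EXTERNAL,cv2.CHAIN_APPROX_NONE)[0],key=cv2.contourArea)
H=cv2.convexHull(cs)[:,0]
print("disc",cv2.minEnclosingCircle(onplane(f,H,np.median(z[m2]))[:,:2].astype(np.float32)))
robot.movel([.531,-.118,.15],v=.2); robot.wait(.2)
g=grab("wrist"); pickle.dump(g,open("wtin2.pkl","wb")); save(g,"tin2.png",(180,60,400,280),2.7)
G=cloud(g); zz=G[...,2]; dd=np.hypot(G[...,0]-.531,G[...,1]+.118)
k=(zz>.088)&(zz<.098)&(dd<.06); print("rim",k.sum(),np.median(zz[k]),cv2.minEnclosingCircle(G[k][:,:2].astype(np.float32)))
print(get_time_s())
E
```

```text
bar pts 20565 [0.45891009 0.20066756 0.34888557] [0.34170428 0.36180553 0.36958496]
[ 268  363  127   20 2392]
((0.271584153175354, -0.0034807026386260986), (0.03032825142145157, 0.16249027848243713), 34.90196990966797) 124.86722
((0.4510180652141571, 0.19022633135318756), (0.06082332506775856, 0.05487504228949547), 63.975616455078125) 124.10647
cap top 0.04509464476672123
disc ((0.44088879227638245, 0.18888229131698608), 0.046186719089746475)
rim 1473 0.09146596827723073 ((0.539338231086731, -0.12409806251525879), 0.04076225683093071)
4.575
```

View pics/tin2.png

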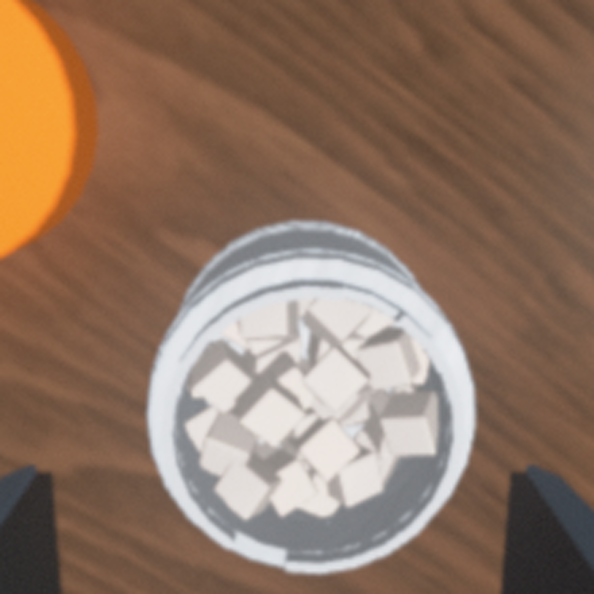

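The tin is seen from close up. There is a bright gap in the rim near crop (260,548) and another near (420,325). I'll confirm both with the depth profile around the rim, and fix the bar masks to exclude the gripper.

```bash
python3 - <<'E'
from h import *
from scipy.optimize import least_squares
g=pickle.load(open("wtin2.pkl","rb")); G=cloud(g); z=G[...,2]
d=np.hypot(G[...,0]-.539,G[...,1]+.124)
k=(z>.0895)&(z<.096)&(d<.046)&(d>.03); P=G[k][:,:2]
s=least_squares(lambda c:np.hypot(*(P-c[:2]).T)-.0385,[.539,-.124],loss="soft_l1",f_scale=.001).x
r=np.hypot(*(P-s).T);print("c",s,np.percentile(r,[1,50,99])*1e3)
k=(z>.083)&(z<.096); 
X=G[...,0]-s[0];Y=G[...,1]-s[1];R=np.hypot(X,Y);A=np.degrees(np.arctan2(Y,X))
for a in range(-180,180,6):
    q=(abs(A-a-3)<3)&(R>.0375)&(R<.0395); print(a+3,q.sum(),np.round(np.median(z[q])*1e3,1) if q.any() else 0, end=" | ")
print()
f=pickle.load(open("wlid.pkl","rb")); C=cloud(f); z=C[...,2]
d=np.hypot(C[...,0]-.4409,C[...,1]-.1889)
m=(z>.062)&(z<.078)&(d<.045); print(m.sum(),np.median(z[m]))
q=C[m][:,:2].astype(np.float32); e=cv2.PCACompute2(q,mean=None)[1][0]
print(cv2.minAreaRect(q),q.mean(0),np.degrees(np.arctan2(e[1],e[0])))
hsv=cv2.cvtColor(f["color"],cv2.COLOR_RGB2HSV)
mc=((hsv[...,1]>60)&(d<.038)&(z>.04)&(z<.09)).astype(np.uint8)
ys,xs=np.where(mc); q=onplane(f,np.c_[xs,ys],.0695)[:,:2].astype(np.float32); e=cv2.PCACompute2(q,mean=None)[1][0]
print(cv2.minAreaRect(q),q.mean(0),np.degrees(np.arctan2(e[1],e[0])))
E
```

```text
c [ 0.5396799 -0.1236178] [36.82574939 38.46352281 40.4445844 ]
-177 17 85.5 | -171 14 85.7 | -165 19 85.2 | -159 20 84.9 | -153 32 86.0 | -147 30 79.7 | -141 27 90.6 | -135 42 83.2 | -129 36 87.8 | -123 45 84.6 | -117 26 89.4 | -111 30 90.0 | -105 35 58.8 | -99 42 85.9 | -93 44 58.9 | -87 28 90.7 | -81 16 91.3 | -75 71 166.7 | -69 183 171.5 | -63 138 167.3 | -57 61 153.1 | -51 89 168.7 | -45 299 182.4 | -39 367 187.0 | -33 34 159.9 | -27 19 91.5 | -21 639 265.0 | -15 97 246.9 | -9 161 246.5 | -3 138 244.3 | 3 25 85.7 | 9 21 85.2 | 15 21 85.3 | 21 20 85.0 | 27 19 91.6 | 33 24 91.2 | 39 20 91.3 | 45 21 91.3 | 51 21 91.3 | 57 18 91.5 | 63 23 91.1 | 69 25 91.3 | 75 200 244.7 | 81 133 246.7 | 87 270 266.3 | 93 248 266.6 | 99 14 91.3 | 105 18 91.5 | 111 14 91.8 | 117 15 91.5 | 123 12 91.6 | 129 19 91.8 | 135 25 91.2 | 141 42 51.6 | 147 34 54.1 | 153 24 90.7 | 159 15 91.4 | 165 17 91.7 | 171 16 91.4 | 177 17 91.3 | 
669 0.06856106375457903
((0.44034865498542786, 0.18893767893314362), (0.055807508528232574, 0.014308396726846695), 32.26536178588867) [0.441458   0.18959585] 31.93867
((0.44163647294044495, 0.18949854373931885), (0.05413961783051491, 0.012174994684755802), 32.07371139526367) [0.44196662 0.189715  ] 32.090576
```

```bash
python3 - <<'E'
from h import *
g=pickle.load(open("wtin2.pkl","rb")); G=cloud(g); z=G[...,2]
X=G[...,0]-.5397;Y=G[...,1]+.1236;R=np.hypot(X,Y);A=np.degrees(np.arctan2(Y,X))
q=(R>.0375)&(R<.0397)&(z>.0835)&(z<.0875)
for lo,hi in((-8,35),(163,208)):
    B=np.where(A<-100,A+360,A); b=B[q&(B>lo)&(B<hi)]; print(np.percentile(b,[2,25,50,75,98]),len(b))
print(get_time_s())
robot.movel([.531,-.118,.25],v=.25)
robot.movep([.441,.189,.2],att(32)); robot.grip(.045,40)
hit=robot.movel([.441,.189,.070],v=.2,f_stop=15); print(hit)
w0=get_wrist_force(); hit=robot.movel([.441,.189,.0485],v=.05,f_stop=6); print("down",hit,get_eef_pos(),get_wrist_force()-w0)
robot.grip(0.0,40); print("w",get_grip_width(),get_wrist_force()-w0,get_ft_torque())
w1=get_wrist_force()
robot.movel([.441,.189,.26],v=.15); robot.wait(.2); print(get_eef_pos(),get_grip_width(),get_wrist_force()-w1,get_time_s())
f=grab("scene"); save(f,"lift.png",(180,100,400,320),2)
w=grab("wrist"); pickle.dump(w,open("wl2.pkl","wb")); save(w,"liftw.png")
im=np.hstack([cv2.resize(cv2.imread("pics/lift.png"),(420,420)),cv2.imread("pics/liftw.png")[:,100:480]]); cv2.imwrite("pics/lift2.png",im)
E
```

```text
[ 0.13613     5.66620546 11.8524611  18.73790357 29.20289085] 70
[169.8335011  185.08508487 191.79866649 199.07036553 206.023297  ] 61
4.575
False
down False [0.44089993 0.18896388 0.04834505] [-0.4088011   0.28824771 -0.76389256]
w 0.014193158319307241 [-0.07444688  1.00046564  3.60976112] [-0.16490699  0.19459828  0.04070877]
[0.44081156 0.18895464 0.25955839] 0.0137021970340251 [ 1.47040662 -1.18857226 -5.74632592] 10.9167
```

View pics/lift2.png

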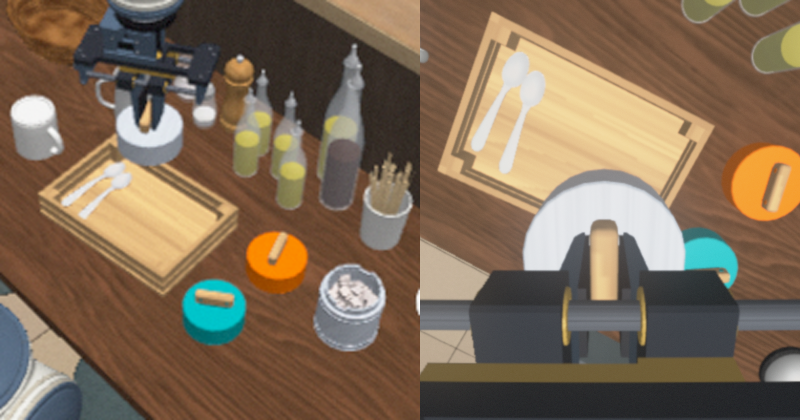

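The lid is held level with the bar between the pads, and the spoons haven't moved. I'll check where the cap's centre sits in the grip, then lower it.

```bash
python3 - <<'E'
from h import *
from scipy.optimize import least_squares
w=pickle.load(open("wl2.pkl","rb")); C=cloud(w); z=C[...,2]
d=np.hypot(C[...,0]-.441,C[...,1]-.189)
m=((abs(z-.256)<.012)&(d<.06)&(w["color"].min(-1)>120)).astype(np.uint8)
print(m.sum(),np.percentile(z[m>0],[5,50,95]))
cs=max(cv2.findContours(m,cv2.RETR_EXTERNAL,cv2.CHAIN_APPROX_NONE)[0],key=cv2.contourArea)[:,0]
E=onplane(w,cs,.2555)[:,:2]
u=np.array([np.cos(np.radians(32)),np.sin(np.radians(32))]); v=np.array([-u[1],u[0]])
L=np.c_[(E-[.441,.189])@u,(E-[.441,.189])@v]; r=np.hypot(*L.T)
K=L[(r>.041)&(L[:,0]>-.005)]
s=least_squares(lambda c:np.hypot(*(K-c).T)-.046,[0,0],loss="soft_l1",f_scale=.001)
print(len(K),"cap centre along bar, across (mm)",s.x*1e3,np.abs(s.fun).mean())
b=(abs(z-.2785)<.006)&(d<.05); print(b.sum(),"bar tip along:",((C[b][:,:2]-[.441,.189])@u).max())
E
```

```text
9291 [0.25422651 0.25615058 0.25724771]
249 cap centre along bar, across (mm) [ 0.19943615 -0.46210573] 0.0006199460949600262
2571 bar tip along: 0.02743804701535921
```

```bash
python3 - <<'E'
from h import *
x,y=.5397,-.1236
robot.movep([x,y,.26],att(11.8)); robot.movel([x,y,.152],v=.15); robot.wait(.2)
w0=get_wrist_force(); print(get_eef_pos(),get_time_s())
hit=robot.movel([x,y,.1185],v=.03,f_stop=10); robot.wait(.3)
print(hit,get_eef_pos(),get_wrist_force()-w0,get_ft_torque(),get_grip_width(),get_time_s())
f=grab("scene"); save(f,"low.png",(310,200,430,300),5)
E
```

```text
[ 0.54012504 -0.12367438  0.15279105] 13.325
True [ 0.53958192 -0.12355085  0.12058801] [-1.65608849 -0.74431688 10.31489943] [0.01916052 0.28687467 0.03186276] 0.01369848391052945 14.5917
```

View pics/low.png

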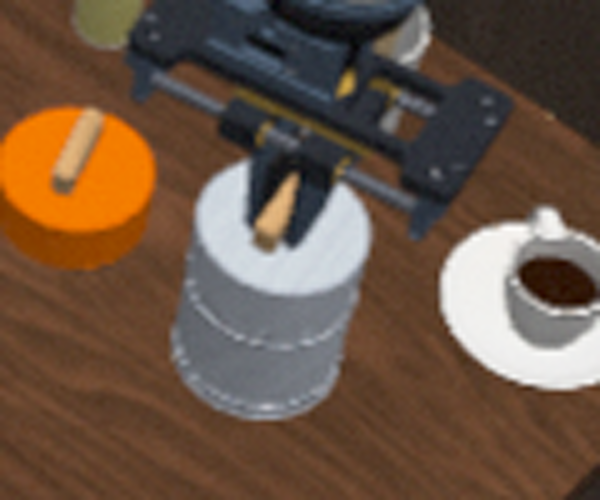

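TCP z is 0.1206 under 10 N, against about 0.1204 expected for fully down, and the picture shows the cap flush on the shoulder. I'll ease the press and turn, then do a small test lift.

```bash
python3 - <<'E'
from h import *
x,y=.5397,-.1236
p=get_eef_pos(); w0=get_wrist_force()
for dz in(.0003,.0003,.0003,.0003):
    p=get_eef_pos(); 
    if get_wrist_force()[2]-w0[2]<-5: break
    robot.movel([x,y,p[2]+dz],v=.02); robot.wait(.1); print(get_eef_pos()[2],get_wrist_force()-w0)
zc=get_eef_pos()[2]
for a in(31.8,51.8,73.8):
    robot.movel([x,y,min(zc,.1206)],att(a),v=.05); robot.wait(.1)
    print(a,get_eef_pos(),get_wrist_force()-w0,get_ft_torque(),np.degrees(Ro.from_rotvec(get_orientation()).as_euler("zyx")[0]),get_grip_width(),get_time_s())
E
```

```text
0.12072591010281628 [ 0.19188297 -0.8277281  -9.23219262]
31.8 [ 0.53972187 -0.12362788  0.12061171] [ 1.36712278  0.12044805 -7.49879508] [-0.07893516  0.11147449  0.03262258] -31.642689659358336 0.013561188419401056 15.5917
51.8 [ 0.53968612 -0.12360202  0.120609  ] [ 0.58199075 -0.2660476  -7.09809163] [-0.10798229  0.13169176 -0.04039751] -51.61473919803843 0.01342258370597381 16.1917
73.8 [ 0.53969298 -0.12362009  0.12061593] [ 0.42295891  0.04307982 -7.51920845] [-0.13578043  0.02553227 -0.0228498 ] -73.62430347438956 0.01351626908743722 16.825
```

```bash
python3 - <<'E'
from h import *
x,y=.5397,-.1236
for z in(.1255,.1275,.1285):
    robot.movel([x,y,z],v=.02); robot.wait(.3)
    print(z,get_eef_pos()[2],np.mean([get_wrist_force() for _ in range(3)],0),get_time_s())
f=grab("scene"); pickle.dump(f,open("s3.pkl","wb")); save(f,"test.png",(310,200,430,300),5)
E
```

```text
0.1255 0.1254097179518112 [-0.44964002  0.1801946  -1.45944313] 17.5167
0.1275 0.1274683630789949 [ 0.45534594  0.26062182 -1.19141915] 18.0667
0.1285 0.12850064461148972 [-0.36736223  0.22179654 -1.45206362] 18.6167
```

The force is unchanged from 5 mm to 8 mm of lift: −1.46 N, then −1.45 N, where −0.8 N more would mean the inner lid was being carried. The cap is uncoupled, so I'll lift it straight up and check the seat.

```bash
python3 - <<'E'
from h import *
x,y=.5397,-.1236
robot.movel([x,y,.16],v=.05); robot.movel([x,y,.27],v=.12); robot.wait(.5)
print(get_eef_pos(),get_grip_width(),get_wrist_force(),get_time_s())
f=grab("scene"); save(f,"end.png",(290,120,450,300),3.3)
C=cloud(f);z=C[...,2]; d=np.hypot(C[...,0]-x,C[...,1]-y)
m=(z>.08)&(z<.14)&(d<.046); print(m.sum(),np.percentile(z[m],[5,25,50,75,90,98]))
for lo,hi in((.088,.1),(.1,.118)):
    q=(z>lo)&(z<hi)&(d<.05); print(lo,q.sum(),np.median(C[q],0) if q.any() else 0)
E
```

```text
[ 0.53968437 -0.12360156  0.26992622] 0.013545286314588702 [-0.00809173  0.67269758 -0.83301408] 21.0167
666 [0.08252555 0.09333451 0.09576479 0.09755141 0.10201528 0.11302329]
0.088 513 [ 0.52887295 -0.12638756  0.09559641]
0.1 85 [ 0.53262432 -0.12263626  0.10991276]
```

View pics/end.png

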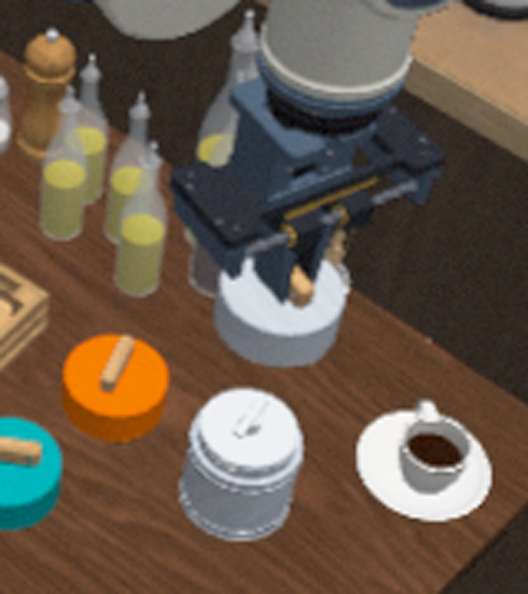

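The inner lid lies level in the tin: its cross bar top is at about 0.113 m (0.1125 expected when seated), and the cap is held at about 0.23 m.

```bash
python3 -c "
from h import *
robot.finish_job(); print(get_time_s())"
```

```text
the job is handed in; nothing more can be done
the job is handed in; nothing more can be done
```

The job is done and handed in at about 21 s of the 51 s allowed. The arm is holding the cap about 0.23 m above the table, clear over the tin, and the inner lid is seated in the tin.

I lifted the coupled lid out of the crate by its bar and lowered it in line with the notches, which I measured at about 11.8° in the world frame. It stopped fully down, with the TCP at 0.1206 m against about 0.1204 m expected. I then turned the cap 62° anticlockwise under a light press and lifted it off alone.

- **Uncoupling:** the wrist force did not change between 5 mm and 8 mm of lift (−1.46 N, then −1.45 N), so the inner lid was not being carried.
- **Inner lid:** it looks level in the last picture, with its cross bar top at about 0.113 m; 0.1125 m means seated.
- **Grip:** the fingers still hold the bar, at an opening of 13.5 mm.
- **Other things:** the tin looks to be standing where it was. Nothing else in view looks moved in the pictures, though the milk jug, tall cup and bell were outside the last one, and I did not measure any of these positions again.

No check failed or disagreed. The wrist force readings wander by roughly 0.5 N, so the force check supports the uncoupling but the last picture is the stronger evidence.

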